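Tap three sign ornaments part-way onto their studs

ROBOT

A 6-joint arm with a two-finger parallel gripper is mounted at the origin on the work surface. World frame = base frame: x ahead of the robot, y to its left, z up, the work surface at z = 0. Lengths are in m, angles in rad, forces in N, time in s.
With the tool pointing down it reaches from about 0.375 to 0.975 m from the base axis. Payload 3.8 kg.
Tool frame: the origin (TCP) lies at the very end of the fingers, on their centre line; the grasp point (between the pads) lies 19 mm behind it; z points along the fingers, y is the direction in which the jaws open and shut (so a half turn about z gives the same grasp; the last joint's range is limited). The gripper opens to 85 mm and grips with 20 to 120 N. Pads are 22 mm wide; open, the fingers measure 114 mm over their backs; the gripper's body (76 mm by 85 mm) begins 54 mm behind the grasp point. The pads swing forward as they close: fully open they stand 13 mm farther back than shut.
Start: joints at [1.13, 0.264, 1.604, -0, 1.274, -0.037], TCP at [0.265, 0.621, 0.231] pointing down, gripper open.
Joint ranges: [-2.63, 2.63], [-0.94, 2.18], [0.31, 2.57], [-1.31, 4.45], [0, 2.66], [-2.55, 2.55]. Speed limits (rad/s): [2.57, 2.57, 3.14, 3.14, 3.14, 3.14].

INTERFACE

Orientations are given as a rotation vector (axis times angle).
In Python, from workcell import bot, viewer gives the robot as it stands.
- The arm moves only by the tool jog_arm, never from a script. Its argument "motion" is a list of rows, each an object of numbers: "dx", "dy", "dz": the shift along the world's x, y, z in cm; "turn": the turn about the world's z in rad. A call has 1 to 12 rows; each row shifts and turns the commanded pose from where the row before left it; what a row does not reach is not made up. A row lasts 1/12 s, in which the tool goes at most 41.7 mm and 7.16 degrees, less where a joint would pass 70% of its speed; a pose out of reach is approached as far as the arm can. A call is refused whole if a number of a shift passes 4.17 or a number of a turn 0.125, either way. A call with a gripper value outside its range is refused whole. "fingers" is the finger opening in cm, from 0 to 8.54, set as the call begins (left out, the last holds). The fingers move at their own pace and stop on an object; "grip_force" is the grip in N (left out, the last holds). Time passes only in rows, so rows that do not move let the fingers close. It gives the time, the measured TCP pose, the force and the opening at its end, in the units of the state.
- bot.read_state(): the state, without advancing time (a new reading comes with each control period).
- viewer.read_camera(name): name is "scene" or "side" or "wrist"; returns (picture, depth): 384x512x3 uint8, red, green, blue; 384x512 float32, m along the optical axis (not along the pixel's ray), 0 where there is no reading.
- viewer.camera_info(name): a dict with "vertical_fov" (degrees; the focal length in pixels is half the picture's height over the tangent of half this angle, whatever the lens; pixels are square), "cx", "cy" (the principal point, pixels), "R" (3x3) and "t" (3): a world point X has camera coordinates R X + t. Camera axes: x right, y down, z forward; pixel columns grow to the right and rows downward; lengths in m; the calibration is good to about 2 mm. A picture is of the moment at which its call begins: read the wrist's pose just before it. camera_info takes no time and is no camera call; for the wrist camera it gives the pose at the moment of the call.
- bot.finish_job(): hands the job in, once; it reports no verdict.
The state is a dict: "time": time; "q": joint angles; "joint_vel": joint speeds; "joint_torque": joint torques, N m; "tool_pos": TCP position; "tcp_rot": TCP orientation; "wrist_force": force on the tool from outside, world axes, zero at the start; "torque": the same for the moment, N m; "width": opening from 0.0 (shut) to 1.0 (fully open).
Only numpy, scipy, OpenCV 4.12 (cv2) and the standard library are available. Lean on these libraries where they do the work, as an engineer would, in place of code of your own. Each camera call takes 0.05 s, during which the arm holds its last target. There are 200 camera calls.

TASK

With the fingertips, gently press down the three wooden ornaments standing on studs above their plaques, first the round one, then the square one, then the long bar. Press each only part-way, so that about half of its gap over the plaque stays open for the glue: none may be driven home, pulled up, or touched before its turn. Do not grip or lift anything, and leave the pot, tape, offcut and brush where they are.

Things in the scene. Friction and masses are not known exactly. Their poses are not given: they have to be found in the camera images.
- round (a joint): How far the round ornament has been pushed down on its studs, in m: 0 = underside 20 mm above its plaque, 0.020 = fully home on the plaque, negative = pulled up; starts between 0 and 0.003. It slides straight down with a steady resistance of about 3 N, the same all the way until it strikes home (then rigid), and stays where it is left.
- round_top (a point): Centre of the flat top face of the round ornament: a plain mid-brown wooden disc 56 mm across, 12 mm thick, on two steel studs above the middle of its plaque. z axis up. Its top is 47 mm above the bench at joint value 0 and 27 mm when home; it moves down with the ornament.
- round_plaque: The plaque under the round ornament: pale grey painted board with a white rim, 104 x 104 x 15 mm, fixed to the bench; origin at the centre of its underside, z up.
- square (a joint): How far the square ornament has been pushed down on its studs, in m: 0 = underside 20 mm above its plaque, 0.020 = fully home on the plaque, negative = pulled up; starts between 0 and 0.003. It slides straight down with a steady resistance of about 3 N, the same all the way until it strikes home (then rigid), and stays where it is left.
- square_top (a point): Centre of the flat top face of the square ornament: a plain mid-brown wooden square 50 x 50 mm, 12 mm thick, on two steel studs above the middle of its plaque. z axis up. Its top is 47 mm above the bench at joint value 0 and 27 mm when home; it moves down with the ornament.
- square_plaque: The plaque under the square ornament: pale grey painted board with a white rim, 104 x 104 x 15 mm, fixed to the bench; origin at the centre of its underside, z up.
- bar (a joint): How far the bar ornament has been pushed down on its studs, in m: 0 = underside 20 mm above its plaque, 0.020 = fully home on the plaque, negative = pulled up; starts between 0 and 0.003. It slides straight down with a steady resistance of about 3 N, the same all the way until it strikes home (then rigid), and stays where it is left.
- bar_top (a point): Centre of the flat top face of the bar ornament: a plain mid-brown wooden long bar 28 x 88 mm (its length along the plaque's y axis), 12 mm thick, on two steel studs above the middle of its plaque. z axis up. Its top is 47 mm above the bench at joint value 0 and 27 mm when home; it moves down with the ornament.
- bar_plaque: The plaque under the bar ornament: pale grey painted board with a white rim, 104 x 104 x 15 mm, fixed to the bench; origin at the centre of its underside, z up.
- pot: Bystander: small white paint jar, 36 mm across, 50 mm tall, loose; origin at the centre of its underside.
- offcut: Bystander: loose wooden offcut 70 x 30 x 22 mm; origin at the centre of its underside.
- tape: Bystander: loose roll of masking tape lying flat, 54 mm across, 22 mm tall; origin at the centre of its underside.
- brush: Bystander: loose paint brush lying flat on the bench, about 200 mm long, across the robot's view beyond the plaques.
Mind the look-alikes: they are no part of the job. What is shaped like the bar_plaque but red is not meant. Leave any blue look-alike of the round_plaque alone.

How it is judged:
By the outcome, as a careful person would: the job done as asked, in the order asked, and still so for the second after the job is handed in, with the robot touching nothing.
It also fails if it takes over 48 s, if anything falls off the work surface, if the arm or the gripper's body presses on something with over 40 N, if the wrist force passes 120 N, or if a joint passes its speed limit or range.

## Working session

There is one attempt and no reset: what is moved stays moved. The work goes in short steps, Python scripts to look and compute and a tool call to move; the robot and the scene stay as the last step left them, time stands still between calls to the robot, and variables do not carry over. Pictures are saved under pics/ and viewed, about 8 in all and at most 12, crops included, and the job is handed in when it is done.

Besides the shell and the picture viewer there is one more tool, called as name([rows], argument=value, ...), one row to a line, values as JSON. jog_arm: Moves the arm, as the interface text tells. Its arguments: {"type":"object","properties":{"motion":{"type":"array"},"fingers":{"type":"number"},"grip_force":{"type":"number"}},"required":["motion"]}

```bash
mkdir -p pics
cat > h.py <<'E'
import numpy as np, cv2
from workcell import bot, viewer
def shot(n,f):
    i=viewer.camera_info(n); p,d=viewer.read_camera(n)
    cv2.imwrite(f'pics/{f}.png',p[...,::-1]); np.savez(f'pics/{f}.npz',p=p,d=d,**{k:np.array(v) for k,v in i.items()}); return p,d,i
def load(f):
    z=np.load(f'pics/{f}.npz'); return z['p'],z['d'],z
def plane(i,u,v,z):
    f=192/np.tan(np.radians(float(i['vertical_fov']))/2)
    R=np.array(i['R']);t=np.array(i['t'])
    r=R.T@np.array([(u-i['cx'])/f,(v-i['cy'])/f,1]);c=-R.T@t
    return c+r*(z-c[2])/r[2]
def pts(i,d):
    f=192/np.tan(np.radians(float(i['vertical_fov']))/2)
    v,u=np.mgrid[:384,:512]
    P=np.stack([(u-i['cx'])/f*d,(v-i['cy'])/f*d,d],-1)
    return (P-np.array(i['t']))@np.array(i['R'])
E
python3 - <<'E'
from h import *
a=shot('scene','s0')[0];b=shot('side','d0')[0]
cv2.imwrite('pics/both.png',cv2.resize(np.vstack([a,b])[...,::-1],None,fx=.78,fy=.78))
for n in('scene','side'):
    i=viewer.camera_info(n);print(n,i['vertical_fov'],-np.array(i['R']).T@np.array(i['t']))
s=bot.read_state();print(s)
E
```

```text
scene 57.701531223837705 [1.02885194 0.28877468 0.84674996]
side 50.82186144306799 [ 0.44360692 -0.53939715  0.63031218]
{'time': 0.1, 'q': array([ 1.13006532e+00,  2.64693883e-01,  1.60526548e+00, -2.06841764e-05,
        1.27373622e+00, -3.68965728e-02]), 'joint_vel': array([-1.00208068e-03, -1.77835414e-03, -3.14232864e-03, -4.57973318e-05,
       -1.07227120e-03,  2.60854556e-03]), 'joint_torque': array([ 1.76732679e-03, -5.16702533e+01, -3.68592095e+01,  3.90362209e-05,
        6.28344569e-03, -5.62116700e-07]), 'tool_pos': array([0.26495221, 0.62007985, 0.23006058]), 'tcp_rot': array([-0.62993443, -3.07729947,  0.00321637]), 'wrist_force': array([-0.00253453,  0.30902641,  0.32097587]), 'torque': array([-0.02789276,  0.00469155,  0.00460654]), 'width': 1.0009964913405707}
```

View pics/s0.png

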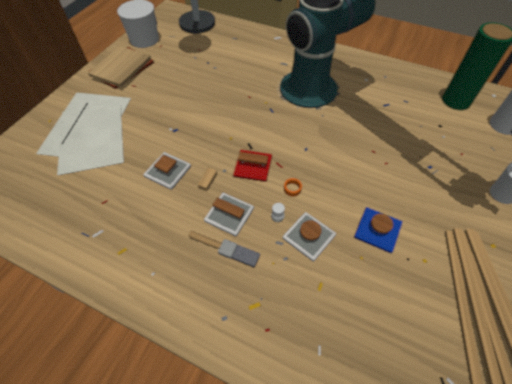

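View pics/d0.png

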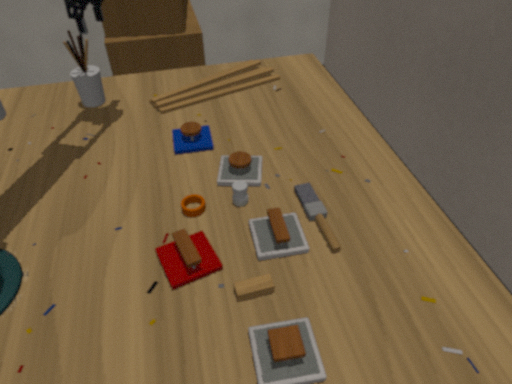

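The scene view shows three grey plaques with round (310,232), bar (229,207) and square (167,163). The look-alikes are a blue-plaque disc (382,225) and a red-plaque bar (252,160); other brown items are the offcut (207,179) and the brush (225,245). In the side view the grey-plaque ornaments are at round (240,160), bar (278,225) and square (287,343). I choose the grey ones.

Run:
```python
from h import *
seeds={'s0':dict(round=(310,232),square=(167,163),bar=(229,207)),'d0':dict(round=(240,160),square=(287,343),bar=(278,225))}
rows=[]
for f in seeds:
    p,d,i=load(f); hsv=cv2.cvtColor(p,cv2.COLOR_RGB2HSV); P=pts(i,d)
    # plaque: low saturation; 
    grey=((hsv[...,1]<60)&(hsv[...,2]>90)).astype(np.uint8)
    for n,(u,v) in seeds[f].items():
        near=np.hypot(P[...,0]-P[v,u,0],P[...,1]-P[v,u,1])<.1
        m=(grey>0)&near&(P[...,2]<.03)
        m=m.astype(np.uint8)
        k,lab,st,_=cv2.connectedComponentsWithStats(m); j=1+np.argmax(st[1:,4])
        c=cv2.findContours((lab==j).astype(np.uint8),0,1)[0][0][:,0]
        W=np.array([plane(i,a,b,.015)[:2] for a,b in c]).astype(np.float32)
        r=cv2.minAreaRect(W)
        t=near&(P[...,2]>.036)&(P[...,2]<.06)&(hsv[...,1]>80)&~(lab==j)
        Q=P[t]; r2=cv2.minAreaRect(Q[:,:2].astype(np.float32))
        print(f,n,'plaque',np.round(r[0],4),np.round(r[1],3),round(r[2],1),'top med',np.round(np.median(Q,0),4),np.round(r2[0],4),np.round(r2[1],3),round(r2[2],1),len(Q))
p,d,i=load('s0');a=cv2.resize(p[130:270,130:420],None,fx=2.7,fy=2.7,interpolation=2)
cv2.imwrite('pics/crop.png',a[...,::-1])
P=pts(i,d)
for n,(u,v) in dict(pot=(278,210),tape=(292,187),off=(207,179),red=(252,160),blue=(382,225),b1=(200,238),b2=(245,255)).items(): print(n,np.round(P[v,u],3))
```

```text
s0 round plaque [0.5799 0.2229] [0.106 0.108] 74.7 top med [0.5803 0.2225 0.0446] [0.5789 0.2224] [0.052 0.053] 75.5 324
s0 square plaque [ 0.5565 -0.2455] [0.111 0.108] 86.2 top med [ 0.5568 -0.2453  0.0446] [ 0.5559 -0.2478] [0.048 0.048] 87.9 224
s0 bar plaque [ 0.6116 -0.0028] [0.107 0.108] 87.9 top med [ 0.6118 -0.0038  0.0444] [ 0.61   -0.0055] [0.087 0.029] 87.8 313
d0 round plaque [0.5731 0.2114] [0.121 0.104] 74.1 top med [0.5737 0.2154 0.0452] [0.5709 0.1832] [0.131 0.053] 84.3 315
d0 square plaque [ 0.5517 -0.2521] [0.107 0.105] 87.1 top med [ 0.5512 -0.2534  0.0451] [ 0.5519 -0.2504] [0.05 0.05] 87.5 1070
d0 bar plaque [ 0.6063 -0.0103] [0.112 0.105] 88.0 top med [ 0.6057 -0.0124  0.0448] [ 0.6067 -0.0055] [0.091 0.028] 88.0 505
pot [0.562 0.123 0.046]
tape [0.444 0.119 0.   ]
off [ 0.54  -0.114  0.022]
red [ 0.436 -0.017  0.047]
blue [0.488 0.386 0.047]
b1 [ 0.715 -0.034  0.018]
b2 [0.705 0.095 0.015]
```

View pics/crop.png

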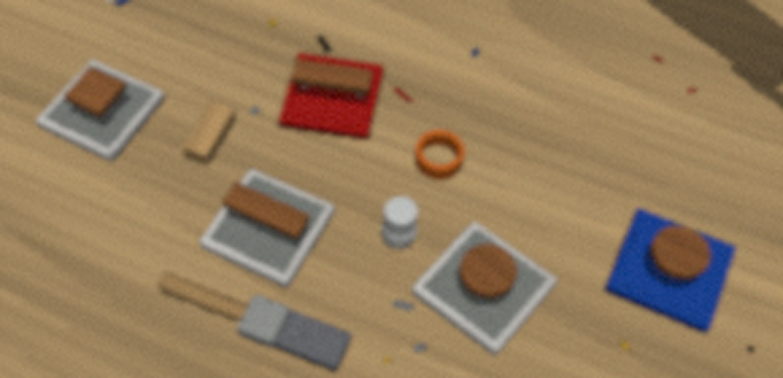

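Close-up confirms: grey plaques with white rims carry the target disc (488,270), square (97,92) and bar (265,210) in the crop; red and blue are the look-alikes.

jog_arm([
  {"dx": 2.0, "dy": -2.5},
  {"dx": 2.0, "dy": -2.5},
  {"dx": 2.0, "dy": -2.5},
  {"dx": 2.0, "dy": -2.5},
  {"dx": 2.0, "dy": -2.5},
  {"dx": 2.0, "dy": -2.5},
  {"dx": 2.0, "dy": -2.5},
  {"dx": 2.0, "dy": -2.5},
  {"dx": 2.0, "dy": -2.5},
  {"dx": 2.0, "dy": -2.5},
  {"dx": 2.0, "dy": -2.5},
  {"dx": 2.0, "dy": -2.5},
], fingers=0, grip_force=20)

```text
validation failed for argument at $.mo...
```

jog_arm([
  {"dx": 1.5, "dy": -2.0},
  {"dx": 1.5, "dy": -2.0},
  {"dx": 1.5, "dy": -2.0},
  {"dx": 1.0, "dy": -1.5, "dz": -1},
  {"dx": 0.5, "dy": -1.5, "dz": -2},
  {"dz": -1},
  {},
  {},
])

```text
validation failed for argument at $.mo...
```

Run:
```python
from h import *
s=bot.read_state();print(s['time'],s['tool_pos'],s['tcp_rot'],s['wrist_force'],s['width'])
shot('wrist','w1')
```

```text
0.1 [0.26495221 0.62007985 0.23006058] [-0.62993443 -3.07729947  0.00321637] [-0.00253453  0.30902641  0.32097587] 1.0009964913405707
```

View pics/w1.png

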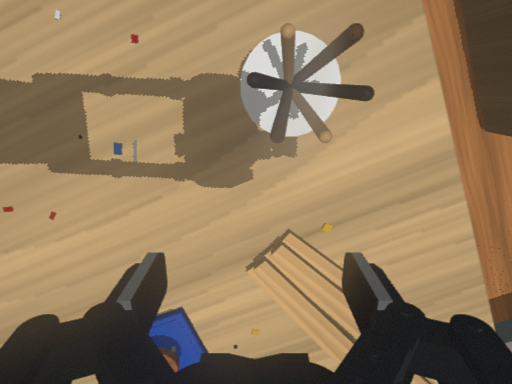

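The moves were refused (arm unmoved; the view only shows the start area). The rows probably need all four keys.

jog_arm([
  {"dx": 2.0, "dy": -2.5, "dz": 0, "turn": 0},
  {"dx": 2.0, "dy": -2.5, "dz": 0, "turn": 0},
  {"dx": 2.0, "dy": -2.5, "dz": 0, "turn": 0},
  {"dx": 2.0, "dy": -2.5, "dz": 0, "turn": 0},
  {"dx": 2.0, "dy": -2.5, "dz": 0, "turn": 0},
  {"dx": 2.0, "dy": -2.5, "dz": 0, "turn": 0},
  {"dx": 2.0, "dy": -2.5, "dz": 0, "turn": 0},
  {"dx": 2.0, "dy": -2.5, "dz": 0, "turn": 0},
  {"dx": 2.0, "dy": -2.5, "dz": 0, "turn": 0},
  {"dx": 2.0, "dy": -2.5, "dz": 0, "turn": 0},
  {"dx": 2.0, "dy": -2.5, "dz": 0, "turn": 0},
  {"dx": 2.0, "dy": -2.5, "dz": 0, "turn": 0},
], fingers=0, grip_force=20)

```text
time: 1.15
tool_pos: [0.5058, 0.3192, 0.231]
tcp_rot: [-0.63, -3.077, 0.0]
wrist_force: [1.2, 0.3, 0.5]
width: 0.001
```

jog_arm([
  {"dx": 2.0, "dy": -2.5, "dz": -1, "turn": 0},
  {"dx": 2.0, "dy": -2.5, "dz": -2, "turn": 0},
  {"dx": 2.0, "dy": -2.5, "dz": -2, "turn": 0},
  {"dx": 1.1, "dy": -2.5, "dz": -2, "turn": 0},
  {"dx": 0, "dy": 0, "dz": -1, "turn": 0},
  {"dx": 0, "dy": 0, "dz": 0, "turn": 0},
  {"dx": 0, "dy": 0, "dz": 0, "turn": 0},
])

```text
time: 1.73
tool_pos: [0.5754, 0.2206, 0.1503]
tcp_rot: [-0.631, -3.075, 0.001]
wrist_force: [1.3, 0.4, 0.2]
width: 0.002
```

Run:
```python
from h import *
s=bot.read_state();print(s['time'],s['tool_pos'],s['wrist_force'],s['width'])
p,d,i=shot('wrist','w2'); P=pts(i,d);hsv=cv2.cvtColor(p,cv2.COLOR_RGB2HSV)
t=(P[...,2]>.036)&(P[...,2]<.052)&(hsv[...,1]>80)&(np.hypot(P[...,0]-.577,P[...,1]-.219)<.06)
Q=P[t];print(len(Q));print(np.median(Q,0),cv2.minAreaRect(Q[:,:2].astype(np.float32)))
```

```text
1.7333 [0.57536029 0.22060543 0.15032928] [1.25355986 0.43609855 0.19600251] 0.0016686055479302464
3205
[0.57316057 0.22244196 0.04593232] ((0.5745602250099182, 0.22131048142910004), (0.05353441834449768, 0.05500689893960953), 68.97834014892578)
```

View pics/w2.png

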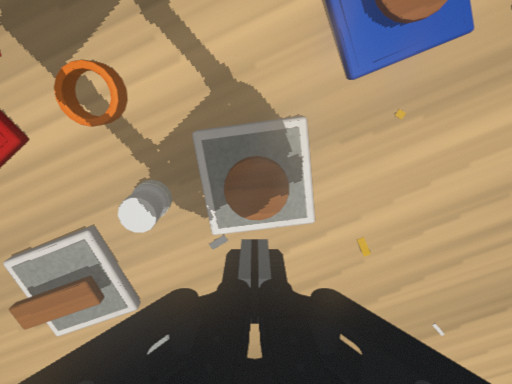

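The wrist view shows the grey-plaque disc (257,187) intact, directly under the shut fingertips (255,245 in perspective); its centre is within 1–2 mm of the TCP.

jog_arm([
  {"dx": 0, "dy": 0, "dz": -2.5, "turn": 0},
  {"dx": 0, "dy": 0, "dz": -3, "turn": 0},
  {"dx": 0, "dy": 0, "dz": -2.5, "turn": 0},
  {"dx": 0, "dy": 0, "dz": -1.5, "turn": 0},
  {"dx": 0, "dy": 0, "dz": -0.2, "turn": 0},
  {"dx": 0, "dy": 0, "dz": 0, "turn": 0},
  {"dx": 0, "dy": 0, "dz": 0, "turn": 0},
  {"dx": 0, "dy": 0, "dz": 0, "turn": 0},
])

```text
time: 2.45
tool_pos: [0.5779, 0.2219, 0.0568]
tcp_rot: [0.628, 3.074, 0.003]
wrist_force: [0.6, 0.9, 0.4]
width: 0.002
```

jog_arm([
  {"dx": 0, "dy": 0, "dz": -0.1, "turn": 0},
  {"dx": 0, "dy": 0, "dz": -0.1, "turn": 0},
  {"dx": 0, "dy": 0, "dz": -0.1, "turn": 0},
  {"dx": 0, "dy": 0, "dz": 0, "turn": 0},
  {"dx": 0, "dy": 0, "dz": 0, "turn": 0},
])

```text
time: 2.87
tool_pos: [0.5762, 0.2206, 0.0513]
tcp_rot: [-0.63, -3.078, 0.0]
wrist_force: [-0.8, 0.2, -0.2]
width: 0.0
```

jog_arm([
  {"dx": 0, "dy": 0, "dz": -0.1, "turn": 0},
  {"dx": 0, "dy": 0, "dz": 0, "turn": 0},
  {"dx": 0, "dy": 0, "dz": 0, "turn": 0},
])

```text
time: 3.12
tool_pos: [0.5761, 0.2206, 0.0501]
tcp_rot: [-0.63, -3.078, 0.0]
wrist_force: [0.4, 0.6, 0.9]
width: 0.001
```

jog_arm([
  {"dx": 0, "dy": 0, "dz": -0.1, "turn": 0},
  {"dx": 0, "dy": 0, "dz": 0, "turn": 0},
  {"dx": 0, "dy": 0, "dz": 0, "turn": 0},
])

```text
time: 3.37
tool_pos: [0.5761, 0.2207, 0.0491]
tcp_rot: [-0.63, -3.078, 0.0]
wrist_force: [-0.2, -0.9, -0.3]
width: -0.003
```

jog_arm([
  {"dx": 0, "dy": 0, "dz": -0.1, "turn": 0},
  {"dx": 0, "dy": 0, "dz": -0.1, "turn": 0},
  {"dx": 0, "dy": 0, "dz": 0, "turn": 0},
  {"dx": 0, "dy": 0, "dz": 0, "turn": 0},
])

```text
time: 3.7
tool_pos: [0.5761, 0.2207, 0.0471]
tcp_rot: [-0.63, -3.078, 0.0]
wrist_force: [-0.4, 0.3, -0.2]
width: 0.0
```

jog_arm([
  {"dx": 0, "dy": 0, "dz": -0.1, "turn": 0},
  {"dx": 0, "dy": 0, "dz": 0, "turn": 0},
  {"dx": 0, "dy": 0, "dz": 0, "turn": 0},
])

```text
time: 3.95
tool_pos: [0.5761, 0.2207, 0.0462]
tcp_rot: [-0.63, -3.078, 0.0]
wrist_force: [0.5, 0.7, 0.2]
width: -0.003
```

jog_arm([
  {"dx": 0, "dy": 0, "dz": -0.1, "turn": 0},
  {"dx": 0, "dy": 0, "dz": 0, "turn": 0},
  {"dx": 0, "dy": 0, "dz": 0, "turn": 0},
])

```text
time: 4.2
tool_pos: [0.5764, 0.2207, 0.0454]
tcp_rot: [0.63, 3.078, 0.0]
wrist_force: [-0.4, -0.1, 0.1]
width: -0.001
```

jog_arm([
  {"dx": 0, "dy": 0, "dz": -0.1, "turn": 0},
  {"dx": 0, "dy": 0, "dz": 0, "turn": 0},
  {"dx": 0, "dy": 0, "dz": 0, "turn": 0},
])

```text
time: 4.45
tool_pos: [0.5764, 0.2208, 0.0444]
tcp_rot: [0.63, 3.077, 0.0]
wrist_force: [-0.9, -0.2, 2.2]
width: -0.0
```

jog_arm([
  {"dx": 0, "dy": 0, "dz": -0.1, "turn": 0},
  {"dx": 0, "dy": 0, "dz": 0, "turn": 0},
  {"dx": 0, "dy": 0, "dz": 0, "turn": 0},
])

```text
time: 4.7
tool_pos: [0.5764, 0.2207, 0.0433]
tcp_rot: [0.63, 3.078, 0.0]
wrist_force: [0.4, -0.2, 1.8]
width: -0.005
```

jog_arm([
  {"dx": 0, "dy": 0, "dz": -0.1, "turn": 0},
  {"dx": 0, "dy": 0, "dz": -0.1, "turn": 0},
  {"dx": 0, "dy": 0, "dz": -0.1, "turn": 0},
  {"dx": 0, "dy": 0, "dz": -0.1, "turn": 0},
  {"dx": 0, "dy": 0, "dz": 0, "turn": 0},
  {"dx": 0, "dy": 0, "dz": 0, "turn": 0},
])

```text
time: 5.2
tool_pos: [0.5763, 0.2207, 0.0391]
tcp_rot: [0.63, 3.078, 0.0]
wrist_force: [0.9, 1.1, 0.5]
width: -0.001
```

jog_arm([
  {"dx": 0, "dy": 0, "dz": -0.1, "turn": 0},
  {"dx": 0, "dy": 0, "dz": -0.1, "turn": 0},
  {"dx": 0, "dy": 0, "dz": -0.05, "turn": 0},
  {"dx": 0, "dy": 0, "dz": 0, "turn": 0},
  {"dx": 0, "dy": 0, "dz": 0, "turn": 0},
])

```text
time: 5.62
tool_pos: [0.5763, 0.2207, 0.0367]
tcp_rot: [0.63, 3.078, 0.0]
wrist_force: [0.7, 0.9, 1.1]
width: -0.004
```

jog_arm([
  {"dx": 0, "dy": 0, "dz": 0.5, "turn": 0},
  {"dx": 0, "dy": 0, "dz": 2.5, "turn": 0},
  {"dx": 0, "dy": 0, "dz": 4, "turn": 0},
  {"dx": 0, "dy": 0, "dz": 3, "turn": 0},
  {"dx": 0, "dy": 0, "dz": 1.3, "turn": 0},
  {"dx": 0, "dy": 0, "dz": 0, "turn": 0},
  {"dx": 0, "dy": 0, "dz": 0, "turn": 0},
])

```text
time: 6.2
tool_pos: [0.5763, 0.2207, 0.1502]
tcp_rot: [0.63, 3.077, 0.001]
wrist_force: [-1.0, 0.1, -0.6]
width: -0.004
```

```bash
cat >> h.py <<'E'
def top(name,f,xy,lo=.025):
    s=bot.read_state();print(s['time'],s['tool_pos'],s['wrist_force'])
    p,d,i=shot(name,f); P=pts(i,d);hsv=cv2.cvtColor(p,cv2.COLOR_RGB2HSV)
    near=np.hypot(P[...,0]-xy[0],P[...,1]-xy[1])
    t=(P[...,2]>lo)&(P[...,2]<.052)&(hsv[...,1]>80)&(near<.06)
    Q=P[t];r=cv2.minAreaRect(Q[:,:2].astype(np.float32))
    pl=(near<.075)&(hsv[...,1]<60)&(P[...,2]>.005)&(P[...,2]<.025)
    print(len(Q),'top p25,50,75',np.percentile(Q[:,2],[25,50,75]).round(4),'rect',np.round(r[0],4),np.round(r[1],3),'plaque z',np.median(P[pl][:,2]))
E
python3 - <<'E'
from h import *
top('wrist','w3',(.575,.221));top('scene','s3',(.58,.2225))
E
```

```text
6.2 [0.57633403 0.22073337 0.15019581] [-0.96838473  0.11529518 -0.61394756]
2990 top p25,50,75 [0.0363 0.0368 0.0372] rect [0.5741 0.2213] [0.053 0.054] plaque z 0.015484356773000233
6.25 [0.57516788 0.22036148 0.14841122] [-0.88242626 -0.0091082   0.05393995]
328 top p25,50,75 [0.0344 0.0355 0.0365] rect [0.5779 0.2225] [0.055 0.053] plaque z 0.014184704977860183
```

Round's top is now 0.0365 m (half way). On to the square.

jog_arm([
  {"dx": -0.2, "dy": -3.9, "dz": 0, "turn": 0},
  {"dx": -0.2, "dy": -3.9, "dz": 0, "turn": 0},
  {"dx": -0.2, "dy": -3.9, "dz": 0, "turn": 0},
  {"dx": -0.2, "dy": -3.9, "dz": 0, "turn": 0},
  {"dx": -0.2, "dy": -3.9, "dz": 0, "turn": 0},
  {"dx": -0.2, "dy": -3.9, "dz": 0, "turn": 0},
  {"dx": -0.2, "dy": -3.9, "dz": 0, "turn": 0},
  {"dx": -0.2, "dy": -3.9, "dz": 0, "turn": 0},
  {"dx": -0.2, "dy": -3.9, "dz": 0, "turn": 0},
  {"dx": -0.2, "dy": -3.9, "dz": 0, "turn": 0},
  {"dx": -0.1, "dy": -3.9, "dz": 0, "turn": 0},
  {"dx": -0.1, "dy": -3.9, "dz": 0, "turn": 0},
])

```text
time: 7.3
tool_pos: [0.552, -0.2483, 0.1468]
tcp_rot: [-0.629, -3.073, -0.002]
wrist_force: [1.1, 0.3, -1.1]
width: 0.003
```

jog_arm([
  {"dx": 0, "dy": 0, "dz": 0, "turn": 0},
  {"dx": 0, "dy": 0, "dz": 0, "turn": 0},
  {"dx": 0, "dy": 0, "dz": 0, "turn": 0},
])

```text
time: 7.55
tool_pos: [0.5527, -0.2465, 0.1473]
tcp_rot: [-0.631, -3.073, -0.003]
wrist_force: [0.5, 0.3, 0.1]
width: -0.001
```

Run:
```python
from h import *
top('wrist','w4',(.554,-.249))
```

```text
7.55 [ 0.55273946 -0.24650294  0.14733045] [0.46981614 0.25339165 0.09520996]
3348 top p25,50,75 [0.045  0.0455 0.0459] rect [ 0.5516 -0.25  ] [0.049 0.05 ] plaque z 0.015471918634861647
```

View pics/w4.png

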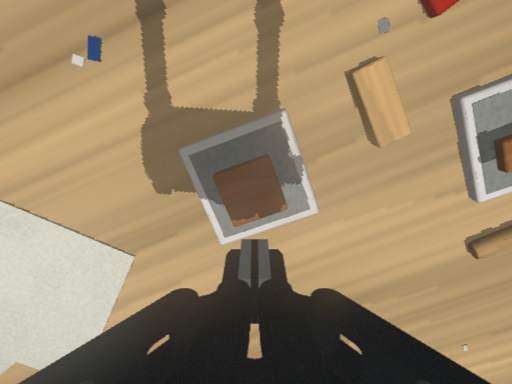

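The wrist view shows the square (250,188) on its grey plaque, next to the fingertips; 3 mm correction in y.

jog_arm([
  {"dx": 0, "dy": -0.3, "dz": -2.5, "turn": 0},
  {"dx": 0, "dy": 0, "dz": -3, "turn": 0},
  {"dx": 0, "dy": 0, "dz": -2.5, "turn": 0},
  {"dx": 0, "dy": 0, "dz": -1.0, "turn": 0},
  {"dx": 0, "dy": 0, "dz": -0.5, "turn": 0},
  {"dx": 0, "dy": 0, "dz": 0, "turn": 0},
  {"dx": 0, "dy": 0, "dz": 0, "turn": 0},
  {"dx": 0, "dy": 0, "dz": 0, "turn": 0},
  {"dx": 0, "dy": 0, "dz": 0, "turn": 0},
  {"dx": 0, "dy": 0, "dz": 0, "turn": 0},
])

```text
time: 8.43
tool_pos: [0.5553, -0.2508, 0.0564]
tcp_rot: [0.63, 3.075, -0.001]
wrist_force: [-0.5, -0.3, -0.2]
width: 0.003
```

jog_arm([
  {"dx": 0, "dy": 0, "dz": -0.2, "turn": 0},
  {"dx": 0, "dy": 0, "dz": -0.2, "turn": 0},
  {"dx": 0, "dy": 0, "dz": -0.2, "turn": 0},
  {"dx": 0, "dy": 0, "dz": 0, "turn": 0},
  {"dx": 0, "dy": 0, "dz": 0, "turn": 0},
  {"dx": 0, "dy": 0, "dz": 0, "turn": 0},
])

```text
time: 8.93
tool_pos: [0.5541, -0.2503, 0.0486]
tcp_rot: [-0.63, -3.077, -0.0]
wrist_force: [0.3, 0.4, 0.1]
width: -0.002
```

jog_arm([
  {"dx": 0, "dy": 0, "dz": -0.1, "turn": 0},
  {"dx": 0, "dy": 0, "dz": -0.1, "turn": 0},
  {"dx": 0, "dy": 0, "dz": -0.1, "turn": 0},
  {"dx": 0, "dy": 0, "dz": -0.1, "turn": 0},
  {"dx": 0, "dy": 0, "dz": -0.1, "turn": 0},
])

```text
time: 9.35
tool_pos: [0.5542, -0.2503, 0.044]
tcp_rot: [-0.63, -3.078, 0.0]
wrist_force: [-0.7, 0.7, 2.0]
width: 0.006
```

jog_arm([
  {"dx": 0, "dy": 0, "dz": -0.1, "turn": 0},
  {"dx": 0, "dy": 0, "dz": -0.1, "turn": 0},
  {"dx": 0, "dy": 0, "dz": 0, "turn": 0},
  {"dx": 0, "dy": 0, "dz": 0, "turn": 0},
  {"dx": 0, "dy": 0, "dz": 0, "turn": 0},
])

```text
time: 9.77
tool_pos: [0.5543, -0.2503, 0.0417]
tcp_rot: [0.63, 3.078, -0.0]
wrist_force: [0.4, -1.1, 1.9]
width: -0.004
```

jog_arm([
  {"dx": 0, "dy": 0, "dz": -0.1, "turn": 0},
  {"dx": 0, "dy": 0, "dz": -0.1, "turn": 0},
  {"dx": 0, "dy": 0, "dz": -0.1, "turn": 0},
  {"dx": 0, "dy": 0, "dz": -0.1, "turn": 0},
  {"dx": 0, "dy": 0, "dz": -0.1, "turn": 0},
  {"dx": 0, "dy": 0, "dz": 0, "turn": 0},
  {"dx": 0, "dy": 0, "dz": 0, "turn": 0},
  {"dx": 0, "dy": 0, "dz": 0, "turn": 0},
])

```text
time: 10.43
tool_pos: [0.5542, -0.2503, 0.0365]
tcp_rot: [-0.63, -3.078, 0.0]
wrist_force: [0.7, 0.4, -0.2]
width: 0.0
```

jog_arm([
  {"dx": 0, "dy": 0, "dz": 0.5, "turn": 0},
  {"dx": 0, "dy": 0, "dz": 2.5, "turn": 0},
  {"dx": 0, "dy": 0, "dz": 4, "turn": 0},
  {"dx": 0, "dy": 0, "dz": 3, "turn": 0},
  {"dx": 0, "dy": 0, "dz": 1.3, "turn": 0},
  {"dx": 0, "dy": 0, "dz": 0, "turn": 0},
  {"dx": 0, "dy": 0, "dz": 0, "turn": 0},
])

```text
time: 11.02
tool_pos: [0.5545, -0.2505, 0.1504]
tcp_rot: [0.63, 3.076, -0.001]
wrist_force: [-0.9, -0.4, -0.3]
width: -0.0
```

Run:
```python
from h import *
top('wrist','w5',(.552,-.25))
```

```text
11.0167 [ 0.5545383  -0.25046606  0.15039435] [-0.94753601 -0.40036733 -0.25315268]
3102 top p25,50,75 [0.0361 0.0366 0.0371] rect [ 0.5513 -0.2502] [0.049 0.049] plaque z 0.015472148859412798
```

Square is half-way as well. Next the bar, at about (0.607, −0.008): dx +5.3, dy +24.2.

jog_arm([
  {"dx": 0.6, "dy": 2.7, "dz": 0, "turn": 0},
  {"dx": 0.6, "dy": 2.7, "dz": 0, "turn": 0},
  {"dx": 0.6, "dy": 2.7, "dz": 0, "turn": 0},
  {"dx": 0.6, "dy": 2.7, "dz": 0, "turn": 0},
  {"dx": 0.6, "dy": 2.7, "dz": 0, "turn": 0},
  {"dx": 0.6, "dy": 2.7, "dz": 0, "turn": 0},
  {"dx": 0.6, "dy": 2.7, "dz": 0, "turn": 0},
  {"dx": 0.6, "dy": 2.7, "dz": 0, "turn": 0},
  {"dx": 0.5, "dy": 2.6, "dz": 0, "turn": 0},
  {"dx": 0, "dy": 0, "dz": 0, "turn": 0},
  {"dx": 0, "dy": 0, "dz": 0, "turn": 0},
  {"dx": 0, "dy": 0, "dz": 0, "turn": 0},
])

```text
time: 12.07
tool_pos: [0.6057, -0.0085, 0.1475]
tcp_rot: [-0.628, -3.074, 0.002]
wrist_force: [-0.4, -0.6, -0.6]
width: -0.002
```

Run:
```python
from h import *
top('wrist','w6',(.608,-.008))
```

```text
12.0667 [ 0.60572899 -0.00849169  0.14750781] [-0.44408865 -0.6036816  -0.57262008]
3378 top p25,50,75 [0.0448 0.0454 0.0458] rect [ 0.6066 -0.0059] [0.087 0.028] plaque z 0.01547463721966269
```

View pics/w6.png

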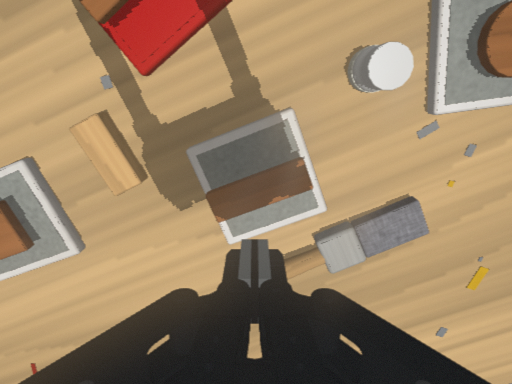

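The wrist view shows the bar (258,190) on its grey plaque, brush (370,235) and pot (382,68) clear; correction 2 mm in y.

jog_arm([
  {"dx": 0, "dy": 0.2, "dz": -2.5, "turn": 0},
  {"dx": 0, "dy": 0, "dz": -3, "turn": 0},
  {"dx": 0, "dy": 0, "dz": -2.5, "turn": 0},
  {"dx": 0, "dy": 0, "dz": -1.0, "turn": 0},
  {"dx": 0, "dy": 0, "dz": -0.5, "turn": 0},
  {"dx": 0, "dy": 0, "dz": 0, "turn": 0},
  {"dx": 0, "dy": 0, "dz": 0, "turn": 0},
  {"dx": 0, "dy": 0, "dz": 0, "turn": 0},
  {"dx": 0, "dy": 0, "dz": 0, "turn": 0},
  {"dx": 0, "dy": 0, "dz": 0, "turn": 0},
])

```text
time: 12.95
tool_pos: [0.6084, -0.0064, 0.0564]
tcp_rot: [0.629, 3.075, 0.001]
wrist_force: [0.8, -0.0, -0.4]
width: -0.0
```

jog_arm([
  {"dx": 0, "dy": 0, "dz": -0.2, "turn": 0},
  {"dx": 0, "dy": 0, "dz": -0.2, "turn": 0},
  {"dx": 0, "dy": 0, "dz": -0.2, "turn": 0},
  {"dx": 0, "dy": 0, "dz": 0, "turn": 0},
  {"dx": 0, "dy": 0, "dz": 0, "turn": 0},
  {"dx": 0, "dy": 0, "dz": 0, "turn": 0},
])

```text
time: 13.45
tool_pos: [0.6071, -0.0062, 0.0486]
tcp_rot: [-0.63, -3.077, 0.0]
wrist_force: [0.4, -0.4, 0.8]
width: -0.0
```

jog_arm([
  {"dx": 0, "dy": 0, "dz": -0.1, "turn": 0},
  {"dx": 0, "dy": 0, "dz": -0.1, "turn": 0},
  {"dx": 0, "dy": 0, "dz": -0.1, "turn": 0},
  {"dx": 0, "dy": 0, "dz": -0.1, "turn": 0},
  {"dx": 0, "dy": 0, "dz": -0.1, "turn": 0},
  {"dx": 0, "dy": 0, "dz": -0.1, "turn": 0},
  {"dx": 0, "dy": 0, "dz": -0.1, "turn": 0},
  {"dx": 0, "dy": 0, "dz": 0, "turn": 0},
  {"dx": 0, "dy": 0, "dz": 0, "turn": 0},
])

```text
time: 14.2
tool_pos: [0.6072, -0.0063, 0.0417]
tcp_rot: [0.63, 3.078, 0.0]
wrist_force: [-0.5, -0.8, 0.3]
width: -0.002
```

jog_arm([
  {"dx": 0, "dy": 0, "dz": -0.1, "turn": 0},
  {"dx": 0, "dy": 0, "dz": -0.1, "turn": 0},
  {"dx": 0, "dy": 0, "dz": -0.1, "turn": 0},
  {"dx": 0, "dy": 0, "dz": -0.1, "turn": 0},
  {"dx": 0, "dy": 0, "dz": -0.1, "turn": 0},
  {"dx": 0, "dy": 0, "dz": 0, "turn": 0},
  {"dx": 0, "dy": 0, "dz": 0, "turn": 0},
  {"dx": 0, "dy": 0, "dz": 0, "turn": 0},
])

```text
time: 14.87
tool_pos: [0.6072, -0.0063, 0.0365]
tcp_rot: [0.63, 3.078, -0.0]
wrist_force: [-0.1, 0.8, -0.0]
width: -0.006
```

jog_arm([
  {"dx": 0, "dy": 0, "dz": 0.5, "turn": 0},
  {"dx": 0, "dy": 0, "dz": 2.5, "turn": 0},
  {"dx": 0, "dy": 0, "dz": 4, "turn": 0},
  {"dx": 0, "dy": 0, "dz": 3, "turn": 0},
  {"dx": 0, "dy": 0, "dz": 1.3, "turn": 0},
  {"dx": 0, "dy": 0, "dz": 0, "turn": 0},
  {"dx": 0, "dy": 0, "dz": 0, "turn": 0},
])

```text
time: 15.45
tool_pos: [0.6076, -0.0063, 0.1504]
tcp_rot: [0.63, 3.076, 0.0]
wrist_force: [0.5, -0.2, -0.7]
width: 0.0
```

Run:
```python
from h import *
top('wrist','w7',(.607,-.006))
top('side','d7',(.551,-.253))
top('scene','s7',(.5800,.2225))
```

```text
15.45 [ 0.60760699 -0.00628616  0.15040662] [ 0.4792004  -0.21894288 -0.72048151]
3093 top p25,50,75 [0.036  0.0366 0.037 ] rect [ 0.6063 -0.0056] [0.087 0.027] plaque z 0.015482648486451664
15.5 [ 0.60633251 -0.00625349  0.14864667] [-0.2957792   0.23625532 -0.19772028]
1058 top p25,50,75 [0.0354 0.0361 0.037 ] rect [ 0.5519 -0.2502] [0.051 0.05 ] plaque z 0.015186398072992196
15.55 [ 0.6055798  -0.00618611  0.14755767] [ 0.81976499 -0.17917183 -0.36293797]
326 top p25,50,75 [0.0344 0.0357 0.0367] rect [0.5784 0.2225] [0.054 0.053] plaque z 0.014331738461926775
```

View pics/d7.png

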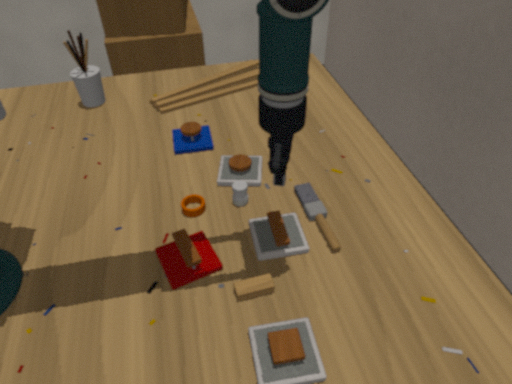

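The side view shows all three lowered: round (240,162), bar (277,228), square (287,345). The bystanders (pot, tape, offcut, brush) and look-alikes are in place, and the gripper is clear above the bar. Handing in.

```bash
python3 -c "
from workcell import bot
print(bot.finish_job())"
```

```text
the job is handed in; nothing more can be done
None
```

I pressed down the round ornament, then the square, then the bar with the shut fingertips, each about half-way, and handed the job in after about 15.6 s of the 48 s allowed.

- **Depth:** the wrist camera put all three tops at about 36.5 mm above the bench (45–46 mm before pressing). That is a joint value of about 10.3 mm, leaving roughly 10 mm of gap. The fingertip heights at the bottom of each press agree (36.5–36.7 mm).
- **Bystanders:** the last side view shows the pot, tape, offcut, brush and both look-alikes in place, with the gripper well clear above the bar. I checked this by eye, not by measuring.
- **Forces:** the wrist readings stayed within about 2 N, well under the limits.
- **Disagreements:**
  - The scene and side cameras gave positions about 5 to 10 mm apart, so I aimed by the wrist camera.
  - The scene camera's reading of the round top is about 1 mm lower than the wrist camera's.
- **Refused moves:** my first two move calls were refused because their rows left out keys. The arm did not move.

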